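Release the gauge slide's brake and push it to the red stop

TASK

Set the key-length gauge to its red stop: with the fingertips, press down the black ribbed pad in the middle of the aluminium slide to free its brake, keep it pressed while you push the slide along the rail until it is up against the red stop block, then let go so that the brake holds it there. Do not shove the slide along while its brake is on. Nothing is to be picked up: leave the lock cylinder, the key and the tape roll where they lie.

Things in the scene. Friction and masses are not known exactly. Their poses are not given: they have to be found in the camera images.
- gauge: Key-length gauge: grey bed 280 x 96 x 10 mm, screwed to the worktop, with a steel bar along it and an end block 12 mm thick and 29 mm high at each end. Origin at the centre of its underside, on the worktop. Its x axis runs along the rail, y across it, z up. It lies with x roughly ahead of the robot, turned up to about 12 degrees either way.
- slide (a joint): Position of the aluminium slide along the gauge's x axis, in m: 0 at the middle of the bed, positive towards gauge +x. Slide 86 mm along the rail, 84 mm across. Its two shoulders, 18 mm thick and as wide as the slide, stand before and behind the pad, tops 46 mm above the worktop, 50 mm clear between them. Runs with 1 to 2 N when the brake is free; stops dead at either stop block.
- pad (a joint): How far the black pad is pressed, in m: 0 up (brake on), 0.004 fully down. A spring pushes it up: it begins to move at about 8 N and is fully down at about 12 N; the brake is free from about 0.001 on. With the brake on the slide holds against some 40 N.
- pad_top (a point): Centre of the top of the black ribbed pad, in the middle of the slide between its two shoulders. The pad is 48 mm along the rail and 56 mm across; its top is 40 mm above the worktop when up (6 mm below the shoulder tops). This point moves with the slide and with the pad.
- stop_red: Red stop block clamped on the bed, 24 mm along the rail, 64 mm across, top 44 mm above the worktop, with a dark screw head to 50 mm. Cannot be moved. It may stand at either end of the rail. Origin at worktop height under its centre. The slide touches it when the pad's centre is 55 mm from the block's centre along the rail.
- stop_blue: Blue stop block, the same in shape, at the other end of the rail; not the one wanted.
- cylinder: Loose silver lock cylinder, 35 x 66 x 21 mm, origin at the centre of its underside. Leave it.
- key_blank: Loose key with black head lying flat, 78 x 31 x 10 mm, origin at the centre of its underside. Leave it.
- tape: Loose brown tape roll lying flat, 58 mm across, 20 mm high, origin at the centre of its underside. Leave it.

How it is judged (in metres and radians):
On the way, in this order (a step that is already met when the one before it is completed fails the run):
1. the pad is pressed down and the brake free (value of joint pad above 0.0015 m), for 0.1 s.
2. the slide is against the red stop, with the pad still pressed (horizontal distance between pad_top and stop_red below 0.0575 m and value of joint pad above 0.001 m), for 0.1 s.
At the end, for the whole second after the job is handed in: The slide rests within 2.5 mm of the red stop block (pad centre at most 57.5 mm from the block's centre), the pad is up again (pressed less than 0.8 mm), and the slide is still (horizontal distance between pad_top and stop_red below 0.0575 m and value of joint pad below 0.0008 m and velocity of joint slide between -0.005 and 0.005 m/s); the robot touches nothing.
It fails at once if the slide is shoved along with its brake on (faster than 30 mm/s with the pad pressed less than 0.5 mm) (value of joint pad below 0.0005 m and (velocity of joint slide above 0.03 m/s or velocity of joint slide below -0.03 m/s)).
It fails at once if the lock cylinder is moved more than 15 mm or lifted more than 8 mm (distance of cylinder from where it was at the start of the episode above 0.015 m or height (world z) of cylinder above 0.008 m).
It fails at once if the black key is moved more than 15 mm or lifted more than 8 mm (distance of key_blank from where it was at the start of the episode above 0.015 m or height (world z) of key_blank above 0.008 m).
It fails at once if the tape roll is moved more than 15 mm or lifted more than 8 mm (distance of tape from where it was at the start of the episode above 0.015 m or height (world z) of tape above 0.008 m).
It also fails if it takes over 45 s, if anything falls off the work surface, if the arm or the gripper's body presses on something with over 40 N, if the wrist force passes 120 N, or if a joint passes its speed limit or range.

ROBOT

A 6-joint arm with a two-finger parallel gripper is mounted at the origin on a cart in front of the work surface, level with it; the furniture and walls round the work are solid. World frame = base frame: x ahead of the robot, y to its left, z up, the work surface at z = 0. Lengths are in mm, angles in rad, forces in N, time in s.
With the tool pointing down it reaches from about 350 to 775 mm from the base axis. Payload 7.3 kg.
Tool frame: the origin (TCP) lies midway between the tips of the shut fingers; the grasp point (between the pads) lies 19 mm behind it; z points along the fingers, y is the line along which they close (so a half turn about z gives the same grasp; the last joint's range is limited). The gripper opens to 92 mm and grips with 3 to 60 N. Pads are 19 mm wide; open, the fingers measure 130 mm over their backs; the gripper's body (75 mm by 190 mm) begins 47 mm behind the grasp point.
Start: joints at [-1.423, 0.342, 1.524, -0, 1.275, -0.146], TCP at [152.058, -502.517, 226.741] pointing down, gripper open.
Joint ranges: [-2.53, 2.53], [-0.77, 2.02], [0.04, 2.7], [-1, 4.14], [0.28, 2.66], [-3.11, 3.11]. Speed limits (rad/s): [2.57, 2.57, 3.14, 3.14, 3.14, 3.14].

INTERFACE

Orientations are given as [roll, pitch, yaw] about the fixed x, y, z axes, in that order (R = Rz(yaw) Ry(pitch) Rx(roll)).
In Python, from plant import monitor, optics, workorder gives the robot as it stands. The module is installed in compiled form; this text tells all that it offers.
- The arm moves only by the tool servo_tool, never from a script. Its arguments are lists of equal length, an entry for each row: "linear": the shift along the tool's x, y, z as a fraction of full scale, a list of three; "spin": the turn about the tool's z as a fraction of full scale. In form: {"linear": [[dx, dy, dz], ...], "spin": [spin, ...]}. A call has exactly 8 rows; each row shifts and turns the commanded pose from where the row before left it, along the tool's axes as they then stand; what a row does not reach is not made up. Full scale, the value 1, is 200 mm for a shift and 90 degrees for a turn. A row lasts 1/8 s, in which the tool goes at most 62.5 mm and 10.7 degrees, less where a joint would pass 70% of its speed; a pose out of reach is approached as far as the arm can. A call with a number of a shift or a turn outside -1 to 1 is refused whole. A call with a gripper value outside its range is refused whole. "hand" is the opening, from -1 (shut) to 1 (fully open), set as the call begins (left out, the last holds). The fingers move at their own pace and stop on an object; the grip force is fixed at half the most. Time passes only in rows, so rows that do not move let the fingers close, or fill a call up. It gives the time, the measured TCP pose, the force, the opening and the grip force at its end, in the units of the state.
- monitor.get_obs(): the state, without advancing time (a new reading comes with each control period).
- optics.capture(name): name is "scene" or "top" or "wrist"; returns a dict with "frame" (480x640x3 uint8, blue, green, red), "K" (3x3 intrinsics, pixels), "world_to_cam" (4x4, takes a point from world to camera coordinates). Camera axes: x right, y down, z forward; pixel columns grow to the right and rows downward; lengths in mm; the calibration is good to about 2 mm. A picture is of the moment at which its call begins. There is no depth.
- workorder.close_job(): hands the job in; it is judged then, once.
The state is a dict: "time": time; "joint_positions": joint angles; "dq": joint speeds; "tau": joint torques, N m; "tool_pos": TCP position; "tcp_rot": TCP orientation; "contact_force": force on the tool from outside, world axes, zero at the start; "moment": the same for the moment, N m; "grip_width": finger opening in mm; "finger_force": force on a finger pad.
Only numpy, scipy, OpenCV 4.12 (cv2) and the standard library are available. Lean on these libraries where they do the work, as an engineer would, in place of code of your own. Each camera call takes 0.05 s, during which the arm holds its last target. There are 200 camera calls.

## Working session

There is one attempt and no reset: what is moved stays moved. The work goes in short steps, Python scripts to look and compute and a tool call to move; the robot and the scene stay as the last step left them, time stands still between calls to the robot, and variables do not carry over. Pictures are saved under pics/ and viewed, at most 10 in all, crops included, and the job is handed in when it is done.

Besides the shell and the picture viewer there is one more tool, called after "Call:" by a JSON object that holds its "method" and its "body", one argument or row to a line. servo_tool: Moves the arm, as the interface text tells. Shift numbers are shares of 200 mm and turn numbers shares of 90 degrees, none past 1 either way. Its arguments: {"type":"object","properties":{"linear":{"type":"array","items":{"type":"array","items":{"type":"number","minimum":-1,"maximum":1}}},"spin":{"type":"array","items":{"type":"number","minimum":-1,"maximum":1}},"hand":{"type":"number"}},"required":["linear","spin"]}

```bash
mkdir -p pics; python3 - <<'E'
from plant import monitor, optics
import cv2,pickle
print(monitor.get_obs())
for n in("top","scene"):
    c=optics.capture(n); cv2.imwrite(f"pics/{n}0.png",c["frame"]); pickle.dump(c,open(f"{n}0.pkl","wb")); print(n,c["K"],c["world_to_cam"])
E
```

```text
{'time': 0.0, 'joint_positions': array([-1.42302666e+00,  3.42706146e-01,  1.52502599e+00, -3.01102221e-05,
        1.27544077e+00, -1.45975340e-01]), 'dq': array([ 0.00021664, -0.00115775, -0.00089719,  0.00104815,  0.00116995,
        0.00043313]), 'tau': array([ 5.61912857e-04, -4.31234622e+01, -2.44219977e+01,  7.16162869e-02,
        5.58993733e-02, -1.32793780e-04]), 'tool_pos': array([ 151.96926772, -502.07847992,  226.05046043]), 'tcp_rot': array([-3.14002503e+00, -2.01372270e-04,  2.93753636e-01]), 'contact_force': array([0.45219317, 0.36776526, 0.30614267]), 'moment': array([-0.0790255 ,  0.01624239, -0.07113809]), 'finger_force': 0.0, 'grip_width': 91.6320490705648}
top [[481.45681527   0.         323.06173514]
 [  0.         481.45681527 242.03579945]
 [  0.           0.           1.        ]] [[-3.16057928e-03 -9.99993856e-01 -1.51618315e-03 -2.32891895e+02]
 [-9.97672565e-01  3.25650911e-03 -6.81090946e-02  4.95279420e+02]
 [ 6.81136136e-02  1.29739014e-03 -9.97676727e-01  8.64241163e+02]
 [ 0.00000000e+00  0.00000000e+00  0.00000000e+00  1.00000000e+00]]
scene [[494.55458128   0.         321.4291375 ]
 [  0.         494.55458128 246.35901523]
 [  0.           0.           1.        ]] [[ 9.43949960e-01  3.29824921e-01  1.31907217e-02 -4.12145252e+02]
 [ 2.84594517e-01 -7.92956439e-01 -5.38726319e-01 -2.79167128e+02]
 [-1.67225698e-01  5.12284695e-01 -8.42377562e-01  1.11269571e+03]
 [ 0.00000000e+00  0.00000000e+00  0.00000000e+00  1.00000000e+00]]
```

View pics/top0.png

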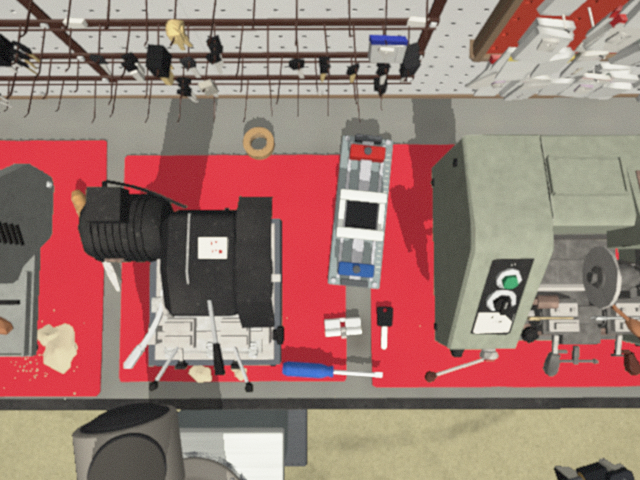

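View pics/scene0.png

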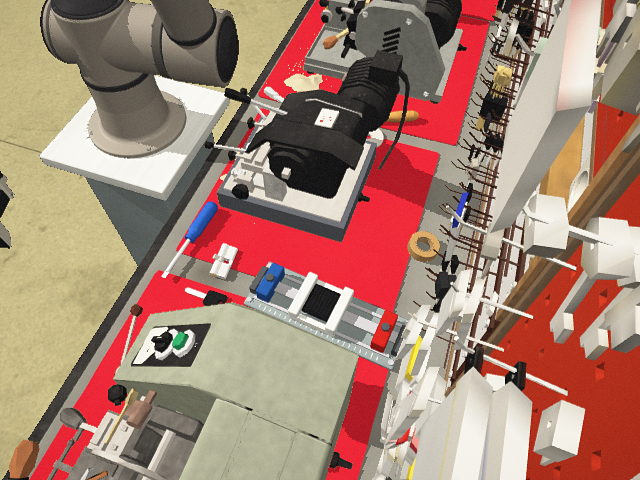

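The top view shows the red stop at the far end (368,152), the pad at (362,215) and blue at (356,269). The green machine's near base edge is at column ~435. The scene view agrees: pad (322,302), red (381,335). Next I segment these and back-project them.

```bash
cat > h.py <<'E'
import numpy as np,cv2
def ray(c,u,v,z):
    K,T=c["K"],c["world_to_cam"];R=T[:3,:3];o=-R.T@T[:3,3]
    d=R.T@np.linalg.inv(K)@[u,v,1]; return o+d*(z-o[2])/d[2]
def cen(m,box):
    x0,y0,x1,y1=box; k=np.zeros_like(m);k[y0:y1,x0:x1]=m[y0:y1,x0:x1]
    n,l,s,ct=cv2.connectedComponentsWithStats(k.astype(np.uint8)); i=1+np.argmax(s[1:,4])
    p=np.argwhere(l==i)[:,::-1].astype(np.float32); return cv2.minAreaRect(p),s[i]
E
python3 - <<'E'
import pickle; from h import *
for n,B in(("top",dict(red=(345,138,392,165),blue=(332,257,380,280),pad=(343,198,382,232))),("scene",dict(red=(366,315,396,352),blue=(250,262,290,300),pad=(298,280,345,322)))):
    c=pickle.load(open(n+"0.pkl","rb"));f=c["frame"].astype(int);b,g,r=f[...,0],f[...,1],f[...,2]
    M=dict(red=(r>110)&(g<60)&(b<60),blue=(b>100)&(r<80),pad=(f.max(2)<70))
    for k in B:
        (ce,sz,a),s=cen(M[k],B[k]); print(n,k,np.round(ce,1),np.round(sz,1),round(a,1),s, ray(c,*ce,40 if k=="pad" else 44).round(1))
c=pickle.load(open("top0.pkl","rb"))
for uv in [(435,190),(437,340),(470,140),(282,250),(272,200),(258,143),(343,327),(385,325)]: print(uv,ray(c,*uv,0).round(),ray(c,*uv,150).round())
f=c["frame"][125:300,320:450]; cv2.imwrite("pics/crop.png",cv2.resize(f,None,fx=3.4,fy=3.4,interpolation=2))
E
```

```text
top red [366.6 153. ] [33.4 14. ] 4.8 [350 145  34  17 284] [ 652.5 -313.2   44. ]
top blue [355.5 268.9] [35.1 12.7] 5.7 [338 262  36  15 388] [ 444.8 -291.6   44. ]
top pad [361.  214.8] [30.4 25.2] 5.4 [345 201  33  28 768] [ 541.6 -302.5   40. ]
scene red [383.1 331.4] [15.3 39.4] 22.2 [370 315  26  37 490] [ 654.1 -321.1   44. ]
scene blue [269.  279.5] [12.9 36.5] 31.0 [256 263  28  33 386] [ 443.4 -294.7   44. ]
scene pad [320.5 302. ] [27.7 31.8] 26.6 [302 284  38  38 854] [ 540.4 -303.5   40. ]
(435, 190) [ 593. -445.    0.] [ 566. -410.  150.]
(437, 340) [ 314. -443.    0.] [ 335. -409.  150.]
(470, 140) [ 688. -513.    0.] [ 646. -466.  150.]
(282, 250) [ 481. -158.    0.] [ 473. -171.  150.]
(272, 200) [ 575. -139.    0.] [ 551. -155.  150.]
(258, 143) [ 684. -112.    0.] [ 642. -133.  150.]
(343, 327) [ 339. -271.    0.] [ 355. -265.  150.]
(385, 325) [ 342. -348.    0.] [ 358. -329.  150.]
```

View pics/crop.png

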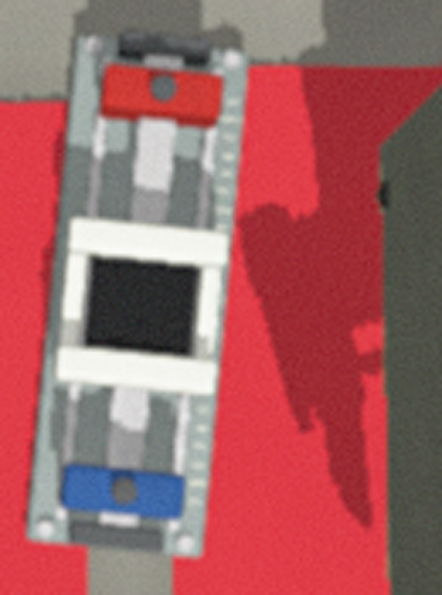

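Measured: pad (541.5, -303), red (653, -315), blue (444, -292). The rail is turned about -0.105 rad, with about 57 mm to travel towards the red stop. I'll put the tool's x along the rail and shut the fingers, entering left of the green machine.

Call:
{"method": "servo_tool", "body": {
  "linear": [
    [0,0,-0.05],
    [0,0,-0.05],
    [0,0,-0.05],
    [0.08,-0.19,0],
    [0.08,-0.19,0],
    [0.08,-0.19,0],
    [0.08,-0.19,0],
    [0.08,-0.19,0]
  ],
  "spin": [0.085,0.085,0.085,0,0,0,0,0],
  "hand": -1
}}

```text
time: 1.1
tool_pos: [252.2, -320.7, 256.5]
tcp_rot: [-3.141, 0.0, -0.107]
contact_force: [0.5, 0.1, 0.7]
grip_width: 16.5
finger_force: 0.0
```

Call:
{"method": "servo_tool", "body": {
  "linear": [
    [0.2,-0.035,0],
    [0.2,-0.035,0],
    [0.2,-0.035,0],
    [0.2,-0.035,0],
    [0.2,-0.035,0],
    [0.2,-0.035,0],
    [0.2,-0.032,0],
    [0.03,0,0]
  ],
  "spin": [0,0,0,0,0,0,0,0]
}}

```text
time: 2.1
tool_pos: [542.9, -303.7, 255.3]
tcp_rot: [-3.141, 0.001, -0.105]
contact_force: [-0.8, 0.8, 0.1]
grip_width: -0.1
finger_force: 0.0
```

```bash
python3 - <<'E'
from plant import monitor, optics
import cv2
o=monitor.get_obs();print(o["tool_pos"],o["tcp_rot"],o["joint_positions"],o["grip_width"],o["contact_force"])
a=optics.capture("scene")["frame"][180:430,200:500];b=optics.capture("wrist")["frame"]
cv2.imwrite("pics/s1.png",cv2.resize(a,None,fx=2.4,fy=2.4,interpolation=2));cv2.imwrite("pics/w1.png",b)
E
```

```text
[ 542.91535673 -303.67288438  255.31184508] [-3.14066718e+00  1.27224275e-03 -1.04614675e-01] [-6.33191091e-01  5.08722679e-01  1.18206758e+00  1.58683086e-04
  1.45236773e+00  1.04220163e+00] -0.10322025207898074 [-0.80595997  0.84087084  0.11123298]
```

View pics/s1.png

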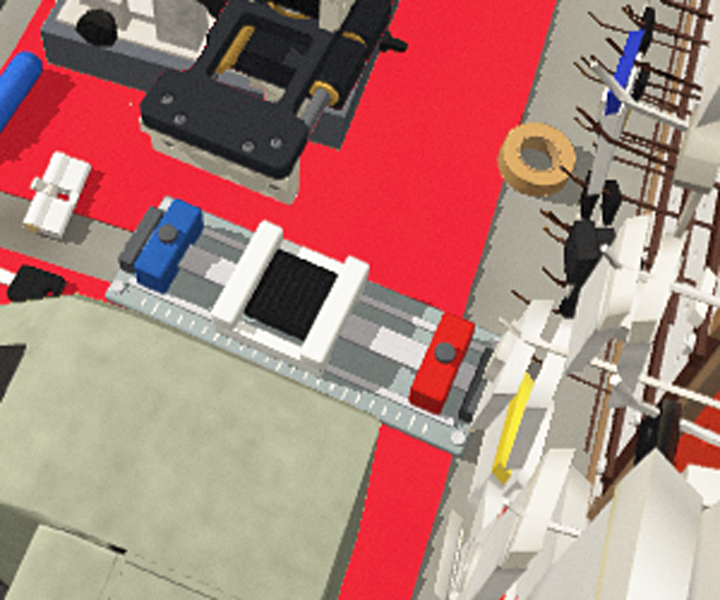

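View pics/w1.png

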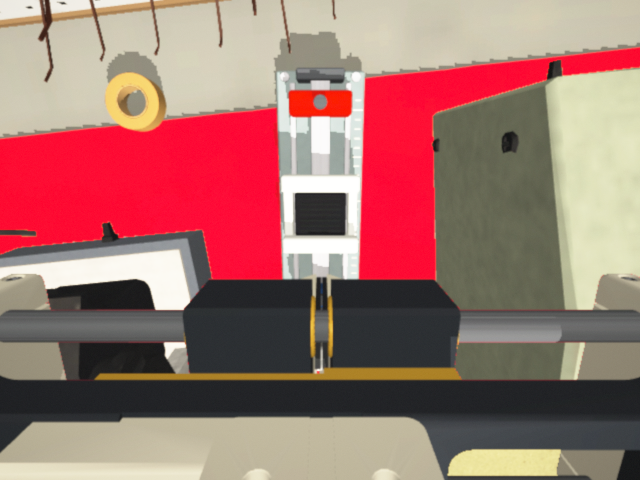

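The scene crop shows the gripper clear of everything, with the slide untouched. In the wrist view the pad is at about (320,214) and red at (320,103), both square to the tool, and the green machine's base is at column 435. I'll refine with the wrist camera.

```bash
python3 - <<'E'
from h import *; from plant import optics
c=optics.capture("wrist");f=c["frame"].astype(int);b,g,r=f[...,0],f[...,1],f[...,2]
P=c["K"]@(c["world_to_cam"]@[542.9,-303.7,255.3,1])[:3];print("tcp px",P[:2]/P[2],P[2])
for k,m,B,z in(("pad",f.max(2)<80,(285,190,355,240),40),("red",(r>150)&(g<60)&(b<60),(286,88,354,118),44),("slide",f.min(2)>170,(276,172,364,258),46)):
    (ce,sz,a),s=cen(m,B); x,y,w,h=s[:4]
    print(k,np.round(ce,1),np.round(sz,1),round(a,1),s,ray(c,*ce,z).round(1),[ray(c,x+w/2-.5,v,z)[:2].round(1) for v in(y-.5,y+h-.5)])
E
```

```text
tcp px [318.52941326 292.41997973] 172.7662116932704
pad [319.5 212.5] [49. 41.] -0.0 [ 295  192   50   42 2080] [ 543.3 -303.1   40. ] [array([ 566.2, -305.6]), array([ 519.5, -300.6])]
red [319.5 102. ] [26. 61.] 90.0 [ 289   89   62   27 1367] [ 655.9 -315.2   44. ] [array([ 668.3, -316.6]), array([ 643.2, -313.9])]
slide [320.  214.5] [85. 80.] 90.0 [ 280  172   81   86 4214] [ 542.1 -303.6   46. ] [array([ 587.8, -308.5]), array([ 493.3, -298.4])]
```

Call:
{"method": "servo_tool", "body": {
  "linear": [
    [0,0,0.2],
    [0,0,0.2],
    [0,0,0.2],
    [0,0,0.2],
    [0,0,0.2],
    [0,0,0.035],
    [0,0,0],
    [0,0,0]
  ],
  "spin": [0,0,0,0,0,0,0,0]
}}

```text
time: 3.25
tool_pos: [542.2, -305.4, 51.9]
tcp_rot: [3.14, -0.003, -0.107]
contact_force: [0.2, 1.2, 0.5]
grip_width: 0.5
finger_force: 0.0
```

Call:
{"method": "servo_tool", "body": {
  "linear": [
    [0,-0.005,0.01],
    [0,-0.005,0.01],
    [0,0,0.01],
    [0,0,0.01],
    [0,0,0.005],
    [0,0,0.005],
    [0,0,0],
    [0,0,0]
  ],
  "spin": [0,0,0,0,0,0,0,0]
}}

```text
time: 4.25
tool_pos: [541.8, -302.5, 40.3]
tcp_rot: [3.141, -0.001, -0.107]
contact_force: [-0.9, 1.9, 5.9]
grip_width: 0.6
finger_force: 2.8
```

Call:
{"method": "servo_tool", "body": {
  "linear": [
    [0,0,0.005],
    [0,0,0.005],
    [0,0,0.005],
    [0,0,0],
    [0,0,0],
    [0,0,0],
    [0,0,0],
    [0,0,0]
  ],
  "spin": [0,0,0,0,0,0,0,0]
}}

```text
time: 5.25
tool_pos: [542.5, -302.6, 38.3]
tcp_rot: [3.141, -0.002, -0.107]
contact_force: [-0.8, 2.9, 10.0]
grip_width: 0.4
finger_force: 5.1
```

Call:
{"method": "servo_tool", "body": {
  "linear": [
    [0,0,0.005],
    [0,0,0.005],
    [0,0,0.005],
    [0,0,0],
    [0,0,0],
    [0,0,0],
    [0,0,0],
    [0,0,0]
  ],
  "spin": [0,0,0,0,0,0,0,0]
}}

```text
time: 6.25
tool_pos: [543.2, -302.7, 36.2]
tcp_rot: [3.14, -0.004, -0.107]
contact_force: [-0.4, 3.3, 14.3]
grip_width: 0.3
finger_force: 7.2
```

Call:
{"method": "servo_tool", "body": {
  "linear": [
    [0,0,0.004],
    [0.01,0,0],
    [0.02,0,0],
    [0.02,0,0],
    [0.02,0,0],
    [0.02,0,0],
    [0.02,0,0],
    [0.02,0,0]
  ],
  "spin": [0,0,0,0,0,0,0,0]
}}

```text
time: 7.25
tool_pos: [569.5, -305.5, 36.1]
tcp_rot: [3.14, -0.005, -0.107]
contact_force: [0.0, 5.1, 18.2]
grip_width: 0.3
finger_force: 8.7
```

Call:
{"method": "servo_tool", "body": {
  "linear": [
    [0.02,0,0],
    [0.02,0,0],
    [0.02,0,0],
    [0.02,0,0],
    [0.02,0,0],
    [0.02,0,0],
    [0.02,0,0],
    [0,0,0]
  ],
  "spin": [0,0,0,0,0,0,0,0]
}}

```text
time: 8.25
tool_pos: [597.8, -308.5, 36.2]
tcp_rot: [3.14, -0.006, -0.106]
contact_force: [0.6, 4.0, 15.7]
grip_width: 0.4
finger_force: 7.6
```

```bash
python3 - <<'E'
from plant import optics
import cv2
a=optics.capture("scene")["frame"][230:400,230:430];b=optics.capture("top")["frame"][110:290,310:440]
cv2.imwrite("pics/s2.png",cv2.resize(a,None,fx=3.5,fy=3.5,interpolation=2))
E
```

```text
(no output)
```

View pics/s2.png

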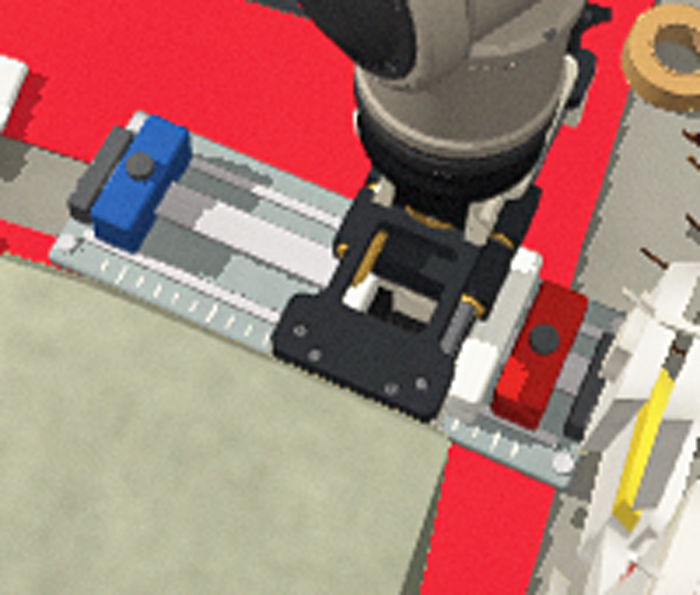

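The slide has travelled with the fingers and is a few mm short of the red block. I'll keep pushing slowly until the force shows contact.

Call:
{"method": "servo_tool", "body": {
  "linear": [
    [0.01,0,0],
    [0.01,0,0],
    [0.01,0,0],
    [0.005,0,0],
    [0.005,0,0],
    [0.005,0,0],
    [0,0,0],
    [0,0,0]
  ],
  "spin": [0,0,0,0,0,0,0,0]
}}

```text
time: 9.35
tool_pos: [601.5, -308.8, 36.0]
tcp_rot: [-3.141, 0.005, -0.107]
contact_force: [-17.4, 6.4, 26.6]
grip_width: 0.5
finger_force: 12.9
```

Call:
{"method": "servo_tool", "body": {
  "linear": [
    [0,0,-0.01],
    [0,0,-0.01],
    [0,0,-0.01],
    [0,0,-0.01],
    [0,0,-0.02],
    [0,0,-0.1],
    [0,0,-0.2],
    [0,0,-0.2]
  ],
  "spin": [0,0,0,0,0,0,0,0]
}}

```text
time: 10.35
tool_pos: [604.2, -309.1, 145.5]
tcp_rot: [-3.141, 0.001, -0.107]
contact_force: [0.1, -1.0, 0.1]
grip_width: 0.5
finger_force: 0.0
```

Call:
{"method": "servo_tool", "body": {
  "linear": [
    [-0.1,0,-0.2],
    [-0.1,0,-0.1],
    [-0.1,0,0],
    [-0.1,0,0],
    [-0.1,0,0],
    [0,0,0],
    [0,0,0],
    [0,0,0]
  ],
  "spin": [0,0,0,0,0,0,0,0]
}}

```text
time: 11.35
tool_pos: [505.5, -298.6, 204.7]
tcp_rot: [3.142, -0.0, -0.106]
contact_force: [-0.2, -0.6, -1.0]
grip_width: 0.5
finger_force: 0.0
```

```bash
python3 - <<'E'
from h import *; from plant import optics
c=optics.capture("wrist");f=c["frame"].astype(int);b,g,r=f[...,0],f[...,1],f[...,2]
cv2.imwrite("pics/w3.png",c["frame"])
R=(r>150)&(g<60)&(b<60)
p=cen((f.max(2)<80),(295,120,345,235)); print(p)
print(ray(c,*p[0][0],40))
E
```

```text
(((319.5, 132.5), (25.0, 49.0), 90.0), array([ 295,  120,   50,   26, 1296], dtype=int32))
[ 589.56624067 -306.66121407   40.        ]
```

View pics/w3.png

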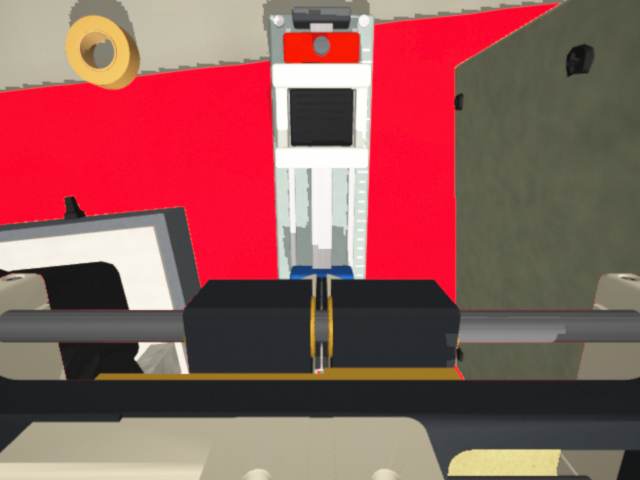

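The slide is up against the red block: pad rows 88–146, red block rows 32–63, no gap visible. My mask clipped the pad, so I'll check its distance properly before handing in.

```bash
python3 - <<'E'
from h import *; from plant import optics,workorder
c=optics.capture("wrist");f=c["frame"].astype(int);b,g,r=f[...,0],f[...,1],f[...,2]
a=ray(c,*cen(f.max(2)<80,(285,80,360,152))[0][0],40);q=ray(c,*cen((r>150)&(g<60)&(b<60),(281,25,362,66))[0][0],44)
d=np.linalg.norm((a-q)[:2]);print(a,q,d)
if d<58: print(workorder.close_job())
E
```

```text
[ 602.34251869 -309.32361088   40.        ] [ 656.81262884 -315.11838274   44.        ] 54.777479691417575
the job is handed in; nothing more can be done
None
```

The job is handed in: the slide is against the red stop, measured at 54.8 mm pad-to-block against the 57.5 mm limit. The fingers are clear of the gauge and the pad was released; how far it came back up was not measured, and the judge returned no verdict.

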